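# Pop the touch-latch door of the green stall cupboard and swing it open

## Robot

A 6-joint arm with a two-finger parallel gripper is mounted at the origin on the work surface. World frame = base frame: x ahead of the robot, y to its left, z up, the work surface at z = 0. Lengths are in mm, angles in rad, forces in N, time in s.
With the tool pointing down it reaches from about 350 to 875 mm from the base axis. Payload 4.2 kg.
Tool frame: the origin (TCP) lies midway between the tips of the shut fingers; the grasp point (between the pads) lies 19 mm behind it; y points along the fingers, z is the direction in which the jaws open and shut, and the axes are right-handed (so a half turn about y gives the same grasp; the last joint's range is limited). The gripper opens to 87 mm and grips with 3 to 60 N. Pads are 19 mm wide; open, the fingers measure 117 mm over their backs; the gripper's body (75 mm by 190 mm) begins 51 mm behind the grasp point.
Start: joints at [-0.899, 0.385, 0.008, 0, -1.194, -0.259], TCP at [250.747, -572.473, 222.55] pointing down, gripper open.
Joint ranges: [-3.14, 3.14], [-1.21, 2.06], [-1.07, 1.41], [-3.16, 2.05], [-2.99, -0.16], [-3.1, 3.1]. Speed limits (rad/s): [2.79, 2.79, 3.14, 3.14, 3.14, 3.14].

## Interface

Orientations are given as a unit quaternion [w, x, y, z].
In Python, from bench import r gives the robot as it stands.
- The arm moves only by the shell command python3 -m inch 'ROWS' [FORCE]. ROWS is JSON, one flat list of numbers, 7 for each row, row after row: the shift along the world's x, y, z in cm, then the turn, a rotation vector about the world's x, y, z in degrees, then the closure in counts, from 0 (fully open) to 255 (shut). A call has 1 to 10 rows; each row shifts and turns the commanded pose from where the row before left it; what a row does not reach is not made up. A row lasts 1/8 s, in which the tool goes at most 62.5 mm and 10.7 degrees, less where a joint would pass 70% of its speed; a pose out of reach is approached as far as the arm can. A call with a gripper value outside its range is refused whole. The fingers move at their own pace and stop on an object; FORCE is the grip in N (left out, the last holds). Time passes only in rows, so rows that do not move let the fingers close. It gives the time, the measured TCP pose, the force and the opening at its end, in the units of the state.
- r.observe(): the state, without advancing time (a new reading comes with each control period).
- r.grab_frame(name): name is "scene" or "top" or "wrist"; returns the picture (480x640x3 uint8, red, green, blue); there is no depth.
- r.get_calibration(name): a dict with "mtx" (3x3 intrinsics, pixels), "position" and "rotation" of the camera in the world. Camera axes: x right, y down, z forward; pixel columns grow to the right and rows downward; lengths in mm; the calibration is good to about 2 mm. A picture is of the moment at which its call begins: read the wrist's pose just before it. get_calibration takes no time and is no camera call; for the wrist camera it gives the pose at the moment of the call.
- r.hand_in(): hands the job in, once; it reports no verdict.
Trained networks look in the newest picture that a camera, given by its name, has taken for a name from the list of things; names that differ only in an ending like _2 or _b are one class to them, and where a whole thing is asked for, a point or a joint stands for the part that bears it (a point fixed in the world has none). Each returns a list of dicts, best first, with "score" (0 to 1); they miss things now and then, are a little off and sometimes report something else, mostly with a low value. They report only what shows in the picture. A call takes as long as a camera call. They do not tell look-alikes from the thing itself.
- r.outline_of(camera, name): "pixels" (480x640 bool, what is visible of it) and "bbox" ([centre column, centre row, width, height] in pixels, round what is visible of it).
- r.place_of(camera, name): "location" ([column, row] in pixels: a listed point, or the origin of a listed thing).
The state is a dict: "clock": time; "joint_positions": joint angles; "qvel": joint speeds; "joint_efforts": joint torques, N m; "eef_pos": TCP position; "eef_rot": TCP orientation; "wrist_force": force on the tool from outside, world axes, zero at the start; "torque": the same for the moment, N m; "opening": opening from 0.0 (shut) to 1.0 (fully open).
Only numpy, scipy, OpenCV 4.12 (cv2) and the standard library are available. Lean on these libraries where they do the work, as an engineer would, in place of code of your own. Each camera call takes 0.05 s, during which the arm holds its last target. There are 200 camera calls.

## Task

Open the green cupboard on the market stall so that the jars inside can be reached: press its handleless door with a fingertip until the push catch lets go and the spring pops it ajar, then put a fingertip behind the door and swing it round until it stands wide open, about square to the front or further. Touch and push only: do not pinch the door, leave the red cupboard shut, and do not shift or pick up the syrup bottle, the honey jar or the yellow can.

Things in the scene. Friction and masses are not known exactly. Their poses are not given: they have to be found in the camera images.
- green_cab: Green counter cupboard, fixed, 160 mm deep (x), 180 wide (y), 200 high, origin at the centre of its underside. Its front looks along its own -x, to the robot (turned at most 0.25 rad). Handleless door 170 wide, 14 thick, 6 to 198 mm above the table, hinged on the left as seen from the robot (own +y). Shut: outside face 102 mm, back face 88 mm, carcass front 80 mm from the origin along -x.
- green_cab_door (a joint): Green door's angle in rad: 0 shut and latched, positive open (towards the robot, then left), end stop 1.7. Pressed at its mark with 4 to 5 N (more when struck fast) it goes in to a stop at -0.04 (5.5 mm); there the catch lets go for good and, as the finger draws back, a spring pushes the door out to about 0.45 within 1 s. Beyond that it swings freely with slight friction (under 1 N) and stays where left.
- green_cab_press (a point): Press mark: small steel disc on the green door's outside face, 165 mm above the table (33 mm below the door's top), 140 mm from the hinge line, 30 mm in from the free edge. Moves with the door; its axes are the door's (-x out of the outside face, +y towards the hinge).
- green_cab_hinge (a point): Hinge line of the green door at its top edge, 198 mm above the table, in the plane of its back face; axes turn with the door. At door angle q the back face runs from here along (-sin q, -cos q) in cupboard x, y for 170 mm. A striker pin sticks 25 mm out of the back low down (50 mm above the table, 130 mm from the hinge); the back's upper 100 mm are bare.
- red_cab: Red painted cupboard, fixed, same sizes and build as the green one; origin at the centre of its underside. To be left shut.
- red_cab_door (a joint): Opening angle of the red cupboard's touch-latch door in rad, 0 shut; negative is pressed in.
- syrup: Loose amber syrup bottle, upright, 52 mm in diameter, 170 mm high, origin at the centre of its underside; stands in front of and to the right of the green cupboard, at least 20 mm outside the swing of its door.
- honey: Loose honey jar, 66 mm in diameter, 85 mm high, origin at the centre of its underside; stands in front of the red cupboard.
- can: Loose yellow can, 64 mm in diameter, 80 mm high, origin at the centre of its underside; stands on top of the red cupboard, its top 280 mm above the table.
Mind the look-alikes: they are no part of the job. There is more than one size of the can; the one meant has the size given above.

How it is judged (in metres and radians):
On the way, in this order (a step that is already met when the one before it is completed fails the run):
1. the green door has been pressed and has sprung ajar (value of joint green_cab_door between 0.25 and 0.8 rad), for 0.2 s.
2. the green door is swung wide open (value of joint green_cab_door above 1.4 rad), for 0.1 s.
At the end, for the whole second after the job is handed in: The green door stands still, open by at least 1.4 rad (80 degrees); the red door is shut; bottle, jar and can stand upright within 30 mm of where they were (value of joint green_cab_door above 1.4 rad and velocity of joint green_cab_door between -0.1 and 0.1 rad/s and value of joint red_cab_door below 0.05 rad and distance of each of syrup, honey, can from where it was at the start of the episode below 0.03 m and angle between each of syrup, honey, can's own z axis and vertical below 0.2 rad); the robot touches nothing.
It fails at once if the red cupboard's door is pressed in or opened (value of joint red_cab_door below -0.02 rad or value of joint red_cab_door above 0.05 rad).
It fails at once if the door is pinched: the fingers press on its outside and its back at once (contact force between the fingers and green_cab_door_c2 above 2 N and contact force between the fingers and green_cab_door_c3 above 2 N).
It fails at once if the bottle, jar or can is shifted by over 30 mm, lifted or knocked over (distance of any of syrup, honey, can from where it was at the start of the episode above 0.03 m or angle between any of syrup, honey, can's own z axis and vertical above 0.5 rad).
It also fails if it takes over 54 s, if anything falls off the work surface, if the arm or the gripper's body presses on something with over 40 N, if the wrist force passes 120 N, or if a joint passes its speed limit or range.

## Working session

There is one attempt and no reset: what is moved stays moved. The work goes in short steps, Python scripts to look and compute and a shell command to move; the robot and the scene stay as the last step left them, time stands still between calls to the robot, and variables do not carry over. Pictures are saved under pics/ and viewed, about 8 in all and at most 12, crops included, and the job is handed in when it is done.

```bash
ls; mkdir -p pics
cat > h.py <<'E'
from bench import r
import numpy as np, cv2
def cal(n):
    c=r.get_calibration(n); return np.array(c["mtx"],float),np.array(c["position"],float),np.array(c["rotation"],float)
def ray(n,px):
    K,p,R=cal(n)
    if R.shape!=(3,3): raise SystemExit(("rot",R))
    d=R@np.linalg.solve(K,[px[0],px[1],1]); return p,d
def atz(n,px,z):
    p,d=ray(n,px); return p+d*(z-p[2])/d[2]
def proj(n,P):
    K,p,R=cal(n); q=K@(R.T@(np.array(P,float)-p)); return q[:2]/q[2]
def tri(obs):
    A=np.zeros((3,3));b=np.zeros(3)
    for n,px in obs:
        p,d=ray(n,px); d=d/np.linalg.norm(d); M=np.eye(3)-np.outer(d,d); A+=M;b+=M@p
    return np.linalg.solve(A,b)
E
python3 - <<'E'
from h import *
o=r.observe(); print({k:np.round(v,3) for k,v in o.items()})
ims=[]
for n in ("scene","top"):
    im=r.grab_frame(n); cv2.imwrite(f"pics/{n}0.png",im[:,:,::-1]); print(n,*[np.round(x,2).tolist() for x in cal(n)])
    for t in ("green_cab_press","green_cab_hinge","green_cab","red_cab","syrup","honey","can"):
        print(n,t,[(np.round(q["location"],1).tolist(),round(q["score"],2)) for q in r.place_of(n,t)])
E
```

```text
pics
{'clock': np.float64(0.0), 'joint_positions': array([-8.990e-01,  3.860e-01,  7.000e-03, -1.000e-03, -1.194e+00,
       -2.590e-01]), 'qvel': array([ 0.   , -0.   , -0.001,  0.001, -0.001,  0.   ]), 'joint_efforts': array([ 0.0000e+00, -3.9067e+01,  1.8741e+01,  4.2200e+00,  1.1000e-02,
       -0.0000e+00]), 'eef_pos': array([ 250.505, -571.933,  221.452]), 'eef_rot': array([ 0.693, -0.691, -0.145,  0.145]), 'wrist_force': array([-0.132,  0.464, -0.783]), 'torque': array([ 0.024, -0.022, -0.03 ]), 'opening': np.float64(0.999)}
scene [[621.9, 0.0, 304.83], [0.0, 621.9, 246.55], [0.0, 0.0, 1.0]] [570.01, 848.1, 1140.67] [0.02, -0.06, 0.93, -0.35]
scene green_cab_press [([355.7, 322.3], 0.68)]
scene green_cab_hinge [([325.5, 372.2], 0.8)]
scene green_cab [([294.6, 373.6], 0.89)]
scene red_cab [([301.3, 241.0], 0.89)]
scene syrup [([373.0, 332.8], 0.67)]
scene honey [([359.8, 232.5], 0.66)]
scene can [([238.4, 235.1], 0.89), ([284.4, 167.9], 0.8), ([224.6, 276.5], 0.7)]
top [[553.97, 0.0, 315.2], [0.0, 553.97, 240.69], [0.0, 0.0, 1.0]] [589.15, -51.79, 1424.45] [-0.02, 0.71, -0.7, 0.02]
top green_cab_press [([218.5, 295.9], 0.71)]
top green_cab_hinge [([154.3, 276.3], 0.84)]
top green_cab []
top red_cab []
top syrup [([263.2, 310.6], 0.98)]
top honey [([379.0, 294.0], 0.74)]
top can [([361.7, 181.1], 0.8), ([380.8, 214.6], 0.67), ([310.7, 173.2], 0.57)]
```

```bash
sed -i 's/^    c=r.get_cal.*/    c=r.get_calibration(n); from scipy.spatial.transform import Rotation as Q; q=np.array(c["rotation"],float); return np.array(c["mtx"],float),np.array(c["position"],float),(Q.from_quat(q[[1,2,3,0]]).as_matrix() if q.size==4 else q)/' h.py
python3 - <<'E'
from h import *
P={'press':([355.7,322.3],[218.5,295.9],165),'hinge':([325.5,372.2],[154.3,276.3],198),'syrup':([373,332.8],[263.2,310.6],0),'honey':([359.8,232.5],[379,294],0)}
for k,(a,b,z) in P.items(): print(k,tri([('scene',a),('top',b)]).round(1),atz('scene',a,z).round(1),atz('top',b,z).round(1))
print('gcab',atz('scene',[294.6,373.6],0).round(1),'rcab',atz('scene',[301.3,241],0).round(1))
for a in ([238.4,235.1],[284.4,167.9],[224.6,276.5]): print('can',atz('scene',a,0).round(),atz('scene',a,200).round())
for a in ([361.7,181.1],[380.8,214.6],[310.7,173.2]): print('can top',atz('top',a,0).round(),atz('top',a,200).round())
E
```

```text
press [543.2 171.5 160.9] [543.5 174.3 165. ] [543.3 170.8 165. ]
hinge [587.7 307.3 200.1] [589.3 306.1 198. ] [586.2 307.9 198. ]
syrup [500.6  84.6   1.9] [499.8  83.3   0. ] [501.1  84.8   0. ]
honey [ 545.9 -211.2   -1.7] [ 545.6 -209.7    0. ] [ 546.4 -211.     0. ]
gcab [656.6 203.3   0. ] rcab [ 686.8 -163.4    0. ]
can [ 844. -164.    0.] [796.  14. 200.]
can [ 765. -425.    0.] [ 731. -201.  200.]
can [851. -31.   0.] [802. 123. 200.]
can top [ 838. -165.    0.] [ 803. -149.  200.]
can top [ 751. -215.    0.] [ 728. -192.  200.]
can top [857. -33.   0.] [819. -36. 200.]
```

View pics/scene0.png

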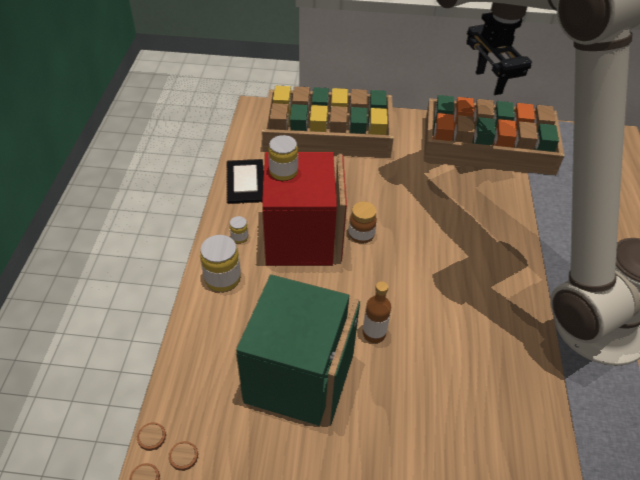

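View pics/top0.png

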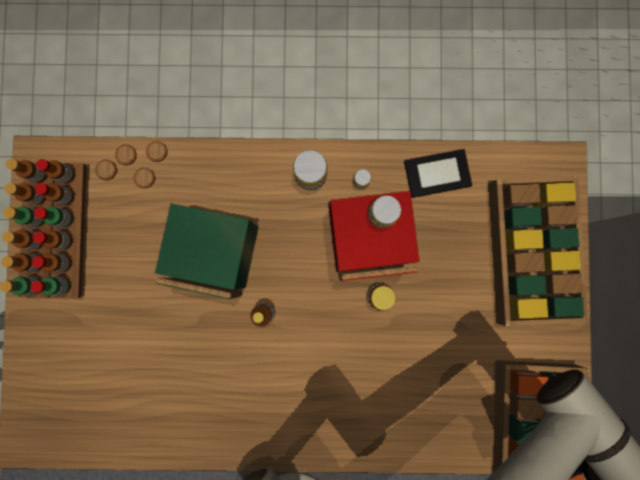

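Both cameras agree. The green cupboard is at about (656, 205), yaw −0.215, with the press mark at about (544, 173) and the hinge at about (587, 307). In the top picture its door is at pixel (195, 287) and the syrup at (262, 313). The can that's meant stands on the red cupboard at (385, 210); the other two stand on the table. I'll shut the fingers, line up the jaw axis with the door, and approach.

```bash
python3 -m inch '[2.1,5.3,0.5,0,0,-6,255, 2.1,5.3,0.5,0,0,-6,255, 2.1,5.3,0,0,0,-6,255, 2.1,5.3,0,0,0,-6,255, 2.1,5.3,0,0,0,-6,255, 2.1,5.3,0,0,0,-6,255, 2.1,5.3,0,0,0,0,255, 2.1,5.3,0,0,0,0,255, 1.5,5.5,0,0,0,0,255, 1.5,5.5,0,0,0,0,255]' 20 && python3 -m inch '[0.7,5.6,0,0,0,0,255, 0.7,5.6,0,0,0,0,255, 0.7,5.6,0,0,0,0,255, 0.7,5.6,0,0,0,0,255, 0,0,-2.5,0,0,0,255, 0,0,-2.5,0,0,0,255, 0,0,-2,0,0,0,255, 0,0,0,0,0,0,255, 0,0,0,0,0,0,255]'
python3 - <<'E'
from h import *
o=r.observe(); print({k:np.round(v,3) for k,v in o.items() if k in('clock','eef_pos','eef_rot','wrist_force','opening')})
for n in ("scene","top","wrist"):
    im=r.grab_frame(n); cv2.imwrite(f"pics/{n}1.png",im[:,:,::-1])
    for t in ("green_cab_press","green_cab_hinge"): print(n,t,[(np.round(q["location"],1).tolist(),round(q["score"],2),atz(n,q["location"],165 if 'press' in t else 198).round(1)) for q in r.place_of(n,t)])
E
```

```text
clock: 2.05
eef_pos: [449.1, -36.6, 233.0]
eef_rot: [0.703, -0.703, 0.076, -0.076]
wrist_force: [0.4, -0.4, -0.1]
opening: 0.018
clock: 3.18
eef_pos: [477.4, 185.8, 163.5]
eef_rot: [0.703, -0.703, 0.075, -0.076]
wrist_force: [-0.4, 0.1, -0.6]
opening: 0.007
{'clock': np.float64(3.175), 'eef_pos': array([477.381, 185.813, 163.522]), 'eef_rot': array([ 0.703, -0.703,  0.075, -0.076]), 'wrist_force': array([-0.447,  0.147, -0.615]), 'opening': np.float64(0.007)}
scene green_cab_press [([355.0, 319.1], 0.93, array([545.2, 167.2, 165. ]))]
scene green_cab_hinge [([300.0, 239.5], 0.73, array([669.7,   8.4, 198. ]))]
top green_cab_press [([218.4, 296.5], 0.88, array([541.9, 171. , 165. ]))]
top green_cab_hinge [([153.8, 277.1], 0.72, array([584.4, 309. , 198. ]))]
wrist green_cab_press [([315.5, 398.8], 0.9, array([542.5, 172.1, 165. ]))]
wrist green_cab_hinge [([315.4, 400.1], 0.43, array([512.9, 178.6, 198. ]))]
```

```bash
python3 -m inch '[1.5,-0.32,0,0,0,0,255, 1.5,-0.32,0,0,0,0,255, 1,-0.21,0,0,0,0,255, 0.5,-0.11,0,0,0,0,255, 0.2,-0.04,0,0,0,0,255, 0.2,-0.04,0,0,0,0,255, 0.2,-0.04,0,0,0,0,255, 0,0,0,0,0,0,255]'; python3 -m inch '[0.2,-0.04,0,0,0,0,255, 0.2,-0.04,0,0,0,0,255, 0,0,0,0,0,0,255]'; python3 -m inch '[0.2,-0.04,0,0,0,0,255, 0.2,-0.04,0,0,0,0,255, 0,0,0,0,0,0,255]'
```

```text
clock: 4.62
eef_pos: [527.7, 174.8, 162.6]
eef_rot: [0.703, -0.703, 0.076, -0.076]
wrist_force: [0.5, -0.1, -0.2]
opening: 0.007
clock: 5.0
eef_pos: [531.9, 173.9, 162.5]
eef_rot: [0.703, -0.703, 0.076, -0.076]
wrist_force: [-0.0, 0.1, -0.4]
opening: 0.009
clock: 5.38
eef_pos: [535.1, 172.9, 162.5]
eef_rot: [-0.703, 0.703, -0.077, 0.076]
wrist_force: [-4.7, -0.5, 3.3]
opening: 0.001
```

```bash
python3 -m inch '[0.2,-0.04,0,0,0,0,255, 0.2,-0.04,0,0,0,0,255, 0,0,0,0,0,0,255]'; python3 -m inch '[0.2,-0.04,0,0,0,0,255, 0,0,0,0,0,0,255]'
```

```text
clock: 5.75
eef_pos: [538.0, 172.1, 162.4]
eef_rot: [-0.703, 0.703, -0.077, 0.075]
wrist_force: [-9.2, 1.5, 4.9]
opening: 0.007
clock: 6.0
eef_pos: [538.1, 171.9, 162.4]
eef_rot: [-0.702, 0.704, -0.079, 0.073]
wrist_force: [-14.1, 3.4, 8.1]
opening: 0.008
```

The force climbs while the door no longer moves, so it's on the stop. Now I'll draw back.

```bash
python3 -m inch '[-1,0.2,0,0,0,0,255, -3,0.6,0,0,0,0,255, -4,0.8,0,0,0,0,255, -3,0.6,0,0,0,0,255, 0,0,4,0,0,0,255, 0,0,5,0,0,0,255, 0,0,0,0,0,0,255, 0,0,0,0,0,0,255]'
python3 - <<'E'
from h import *
for n in ("scene","top"):
    im=r.grab_frame(n); cv2.imwrite(f"pics/{n}2.png",im[:,:,::-1])
    for t in ("green_cab_press","green_cab_hinge"): print(n,t,[(np.round(q["location"],1).tolist(),round(q["score"],2),atz(n,q["location"],165 if 'press' in t else 198).round(1)) for q in r.place_of(n,t)])
c=np.hstack([cv2.resize(cv2.imread("pics/scene2.png")[220:420,230:430],(400,400)),cv2.resize(cv2.imread("pics/top2.png")[180:380,110:310],(400,400))]);cv2.imwrite("pics/c2.png",c)
E
```

```text
clock: 7.0
eef_pos: [431.9, 193.9, 252.3]
eef_rot: [0.703, -0.703, 0.076, -0.076]
wrist_force: [-0.0, -0.0, -0.5]
opening: 0.006
scene green_cab_press [([382.4, 338.3], 0.82, array([492.2, 203.9, 165. ]))]
scene green_cab_hinge [([328.5, 371.8], 0.64, array([584.3, 304.7, 198. ]))]
top green_cab_press [([203.5, 318.7], 0.82, array([491.7, 203.6, 165. ]))]
top green_cab_hinge [([153.0, 273.7], 0.95, array([591.9, 310.9, 198. ]))]
```

View pics/c2.png

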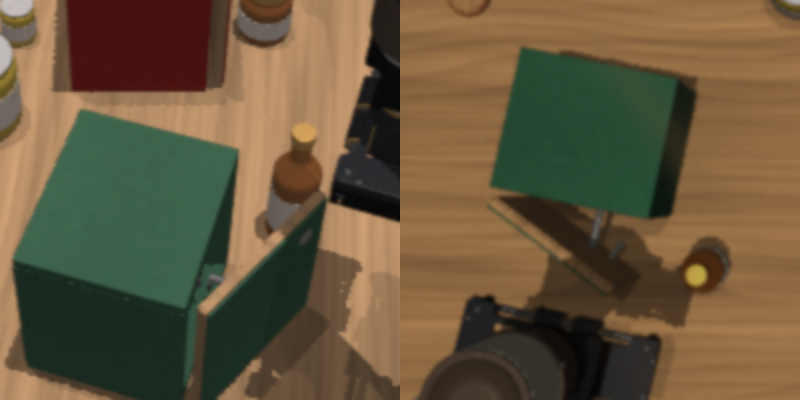

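The door is ajar at about 0.44 rad: its free edge is at crop pixel (610, 290) and the gap behind it is clear at the top. Next I'll go over the top edge and down behind the door.

```bash
python3 -m inch '[3,0,0,0,0,0,255, 3.3,-0.2,0,0,0,0,255, 3,0,0,0,0,0,255, 0,0,0,0,0,0,255, 0,0,-2.5,0,0,0,255, 0,0,-2.5,0,0,0,255]' && python3 -m inch '[0,0,-2,0,0,0,255, 0,0,-1.5,0,0,0,255, 0,0,-1.5,0,0,0,255, 0,0,0,0,0,0,255]'
python3 - <<'E'
from h import *
for n in ("scene","top"):
    im=r.grab_frame(n); cv2.imwrite(f"pics/{n}3.png",im[:,:,::-1])
c=np.hstack([cv2.resize(cv2.imread("pics/scene3.png")[220:420,230:430],(400,400)),cv2.resize(cv2.imread("pics/top3.png")[180:380,110:310],(400,400))]);cv2.imwrite("pics/c3.png",c)
h=np.array([588,307]);a=-0.215
for q in np.arange(.5,1.75,.1):
    w=a-q; b=np.array([np.cos(w),np.sin(w)]); u=np.array([b[1],-b[0]])
    # support half-extent of the 19 x 30 finger along -b
    off=9.5*abs(np.cos(q))+15*abs(np.sin(q)); print(round(q,1),(h+130*u+off*b).round(1))
E
```

```text
clock: 8.05
eef_pos: [524.1, 191.9, 201.9]
eef_rot: [0.703, -0.703, 0.076, -0.076]
wrist_force: [0.2, -0.2, -0.4]
opening: 0.006
clock: 8.55
eef_pos: [524.0, 191.6, 151.4]
eef_rot: [-0.702, 0.704, -0.077, 0.075]
wrist_force: [-0.1, -0.7, 0.5]
opening: 0.001
0.5 [514.5 198.7]
0.6 [504.6 206. ]
0.7 [495.3 214.3]
0.8 [486.7 223.6]
0.9 [479.  233.9]
1.0 [472.3 245.1]
1.1 [466.7 257. ]
1.2 [462.3 269.6]
1.3 [459.2 282.8]
1.4 [457.4 296.4]
1.5 [457.1 310.2]
1.6 [458.2 323.6]
1.7 [460.2 335.7]
```

View pics/c3.png

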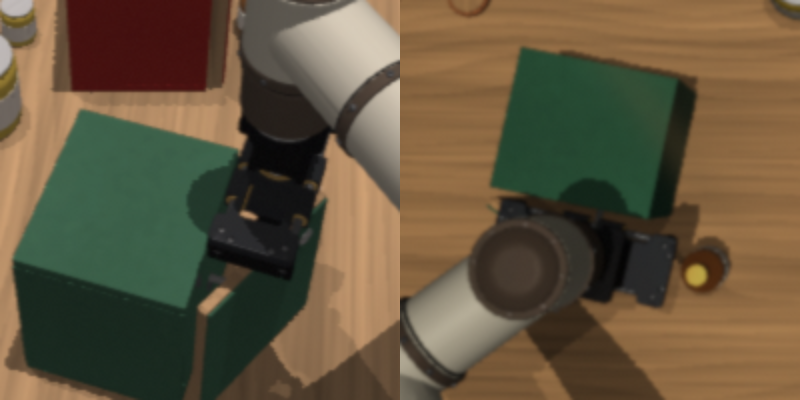

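The finger is down behind the door at crop pixel (245, 270), with no contact force. The gripper body is above the bottle. Next I'll swing the door along its arc.

```bash
python3 -m inch '[-0.95,0.7,0,0,0,0,255, -1,0.75,0,0,0,0,255, -0.95,0.85,0,0,0,0,255, -0.85,0.9,0,0,0,0,255, -0.8,1.05,0,0,0,0,255, -0.65,1.1,0,0,0,0,255]' && python3 -m inch '[-0.55,1.2,0,0,0,0,255, -0.45,1.25,0,0,0,0,255, -0.3,1.3,0,0,0,0,255, -0.2,1.35,0,0,0,0,255, 0,1.2,0,0,0,0,255, 0.1,0.8,0,0,0,0,255, 0.1,0.5,0,0,0,0,255, 0,0.3,0,0,0,0,255, 0,0,0,0,0,0,255]'
python3 - <<'E'
from h import *
for n in ("scene","top"):
    im=r.grab_frame(n); cv2.imwrite(f"pics/{n}4.png",im[:,:,::-1])
    for t in ("green_cab_press","green_cab_hinge"): print(n,t,[(np.round(q["location"],1).tolist(),round(q["score"],2),atz(n,q["location"],165 if 'press' in t else 198).round(1)) for q in r.place_of(n,t)])
c=np.hstack([cv2.resize(cv2.imread("pics/scene4.png")[220:420,230:430],(400,400)),cv2.resize(cv2.imread("pics/top4.png")[180:380,110:310],(400,400))]);cv2.imwrite("pics/c4.png",c)
E
```

```text
clock: 9.4
eef_pos: [472.2, 246.2, 152.6]
eef_rot: [-0.703, 0.703, -0.076, 0.076]
wrist_force: [0.9, 0.3, 0.5]
opening: 0.005
clock: 10.52
eef_pos: [459.8, 324.5, 152.5]
eef_rot: [0.703, -0.703, 0.076, -0.076]
wrist_force: [-0.3, 0.5, -0.7]
opening: 0.007
scene green_cab_press [([401.7, 416.3], 0.62, array([454.5, 355.3, 165. ]))]
scene green_cab_hinge [([328.6, 372.8], 0.88, array([584. , 306.6, 198. ]))]
top green_cab_press [([381.0, 294.5], 0.27, array([ 550.3, -197.1,  165. ]))]
top green_cab_hinge [([154.8, 277.2], 0.78, array([584.2, 306.7, 198. ]))]
```

View pics/c4.png

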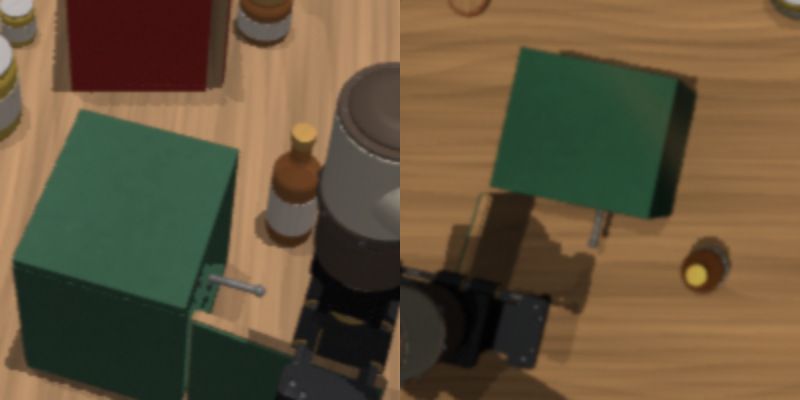

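The door stands at about 1.6 rad. I'll back off the door, lift clear and check.

```bash
python3 -m inch '[0,-1,0,0,0,0,255, -0.3,-1.5,0,0,0,0,255, 0,0,4,0,0,0,255, 0,0,5,0,0,0,255, 0,0,4,0,0,0,255, 0,-6,0,0,0,0,255, 0,-6,0,0,0,0,255, 0,-6,0,0,0,0,255, 0,-6,0,0,0,0,255, -1,-6,0,0,0,0,255]' && python3 -m inch '[-1,-6,0,0,0,0,255, -1,-6,0,0,0,0,255, 0,-6,0,0,0,0,255, 0,-6,0,0,0,0,255, 0,0,0,0,0,0,255, 0,0,0,0,0,0,255, 0,0,0,0,0,0,255, 0,0,0,0,0,0,255]'
python3 - <<'E'
from h import *
for n in ("scene","top"):
    im=r.grab_frame(n); cv2.imwrite(f"pics/{n}5.png",im[:,:,::-1])
    for t in ("green_cab_press","green_cab_hinge","syrup","honey","can","red_cab"): print(n,t,[(np.round(q["location"],1).tolist(),round(q["score"],2),atz(n,q["location"],165 if 'press' in t else 198 if 'hinge' in t else 200 if t=='can' else 0).round(1)) for q in r.place_of(n,t)])
c=np.hstack([cv2.resize(cv2.imread("pics/scene5.png")[120:420,180:480],(400,400)),cv2.resize(cv2.imread("pics/top5.png")[130:430,130:430],(400,400))]);cv2.imwrite("pics/c5.png",c)
E
```

```text
clock: 12.08
eef_pos: [445.7, -3.1, 282.6]
eef_rot: [0.703, -0.703, 0.076, -0.076]
wrist_force: [1.4, -0.3, 0.0]
opening: 0.004
clock: 13.08
eef_pos: [426.9, -239.5, 282.8]
eef_rot: [0.703, -0.703, 0.075, -0.075]
wrist_force: [-0.3, 0.4, -1.0]
opening: 0.01
scene green_cab_press [([401.6, 419.9], 0.65, array([454.6, 361.8, 165. ]))]
scene green_cab_hinge [([327.1, 372.0], 0.8, array([586.7, 305.4, 198. ]))]
scene syrup [([375.2, 332.4], 0.56, array([495.1,  81.6,   0. ])), ([300.6, 241.5], 0.53, array([ 688.3, -161.6,    0. ]))]
scene honey [([360.2, 236.6], 0.89, array([ 543.8, -196. ,    0. ]))]
scene can [([227.4, 274.4], 0.97, array([797.7, 117.5, 200. ])), ([238.3, 233.3], 0.92, array([796.9,   8.9, 200. ]))]
scene red_cab [([298.7, 239.7], 0.77, array([ 693.7, -166.9,    0. ]))]
top green_cab_press [([135.4, 336.4], 0.79, array([450.4, 356.3, 165. ]))]
top green_cab_hinge [([154.4, 277.3], 0.68, array([584. , 307.6, 198. ]))]
top syrup [([264.0, 309.9], 0.85, array([502.9,  82.8,   0. ]))]
top honey [([381.8, 295.4], 0.84, array([ 542.9, -218.2,    0. ]))]
top can [([380.9, 214.9], 0.94, array([ 727.4, -192.4,  200. ])), ([310.9, 175.5], 0.89, array([814.2, -36. , 200. ])), ([361.9, 181.3], 0.64, array([ 802.3, -149.9,  200. ]))]
top red_cab []
```

View pics/c5.png

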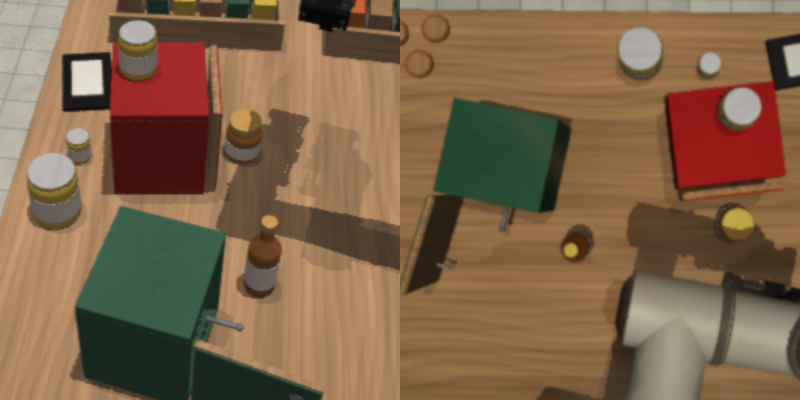

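The door stands wide open at about 1.6 rad and at rest. The bottle, jar and can are upright in their places, the red door is shut and the arm is clear of everything.

```bash
python3 -c "from bench import r; print(r.hand_in())"
```

```text
the job is handed in; nothing more can be done
None
```

The green cupboard is open and the job is handed in. With the fingers shut, I pressed the door at its mark until the catch let go at about 14 N on its stop. It sprang ajar to about 0.44 rad. I then lowered the fingertip behind the door from above and swung it along its arc to about 1.6 rad, at around 13 s on the clock.

**Door:** in the last pictures it stands at about 1.6 rad (both cameras agree within about 6 mm on its press mark). I read the angle before and after withdrawing and it had not moved beyond measuring error.

**Other things:** the red door is shut and the arm is clear of everything. Against the first readings, the syrup bottle and the can are within about 6 mm in both views. The honey jar is within 8 mm in the top view.

**Checks that disagreed:**
- The scene camera's honey reading was about 14 mm off, in the opposite direction to the top view, so I take it as network scatter. The arm never came near the jar.
- In the last scene picture the network missed the can on the red cupboard. The top camera and the picture itself both show it in place.

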